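# Find the lead weight among the stained-glass maker's cases

### The job

One of the three closed wooden cases holds the lead weight; the other two, which look the same, hold light wooden copies. Heft the cases to find the heavy one, putting each back upright where it stood, then take off its lid, lift out the lead weight and lower it onto the cork pad that lies on the little stained-glass panel, without dropping it.

Things in the scene. Friction and masses are not known exactly. Their poses are not given: they have to be found in the camera images.
- case_1: light-wood case, 64 mm along x, 150 along y, 60 high, walls and floor 4 mm; origin: centre of its underside, z up. Case_1 to 3 are alike, each closed by a loose lid: green 64 x 150 mm plate, its top 66 mm above the origin, a 5 mm lip dropping inside the walls, mid-lid a round brass knob 20 mm across, top at 86 mm. Case and lid: about 0.21 kg. Grip it across its 64 mm sides, lid on, to heft it
- case_2: as case_1. In the middle of each case's floor stands a grey round block: foot 48 mm across, its top 28 mm above the case's origin; on it an upright stem 18 mm across, top at 50 mm. In one case, any of the three, it is solid lead, about 0.5 kg; in the other two a wooden copy painted the same, about 0.04 kg
- case_3: as case_1. With the lid off, the block's stem is gripped from above inside the case, fingers on its +y and -y sides, where the floor is free but for two 8 mm ribs 28 mm from the middle that keep the block in place
- pad: square cork pad, 90 x 90 x 8 mm, fixed on the middle of a fixed stained-glass panel (110 mm along x, 160 along y, 6 thick, many colours); origin at the centre of the pad's underside, so its top is 8 mm above it and 14 mm above the bench. Beyond the panel's +y and -y edges the bench is clear for 150 mm: room for a lid

How it is judged:
By the outcome, as a careful person would: the job done as asked, in the order asked, and still so for the second after the job is handed in, with the robot touching nothing.
It also fails if it takes over 72 s, if anything falls off the work surface, if the arm or the gripper's body presses on something with over 40 N, if the wrist force passes 120 N, or if a joint passes its speed limit or range.

### The arm

A 6-joint arm with a two-finger parallel gripper is mounted at the origin on the work surface. World frame = base frame: x ahead of the robot, y to its left, z up, the work surface at z = 0. Lengths are in mm, angles in degrees, forces in N, time in s.
With the tool pointing down it reaches from about 300 to 850 mm from the base axis. Payload 4.2 kg.
Tool frame: the origin (TCP) lies at the very end of the fingers, on their centre line; the grasp point (between the pads) lies 19 mm behind it; z points along the fingers, y is the line along which they close (so a half turn about z gives the same grasp; the last joint's range is limited). The gripper opens to 91 mm and grips with 3 to 60 N. Pads are 32 mm wide; open, the fingers measure 118 mm over their backs; the gripper's body (76 mm by 178 mm) begins 60 mm behind the grasp point.
Start: joints at [70.073, 18.312, 89.639, -0, 72.044, -1.146], TCP at [185.13, 544.399, 213.976] pointing down, gripper open.
Joint ranges: [-177.97, 177.97], [-48.28, 115.42], [12.27, 149.76], [-77.06, 257.06], [2.81, 150.46], [-146.56, 146.56]. Speed limits (degrees/s): [147.25, 147.25, 180, 180, 180, 180].

### API

Orientations are given as [roll, pitch, yaw] about the fixed x, y, z axes, in that order (R = Rz(yaw) Ry(pitch) Rx(roll)).
In Python, from workcell import env, eyes gives the robot as it stands.
- The arm moves only by the tool send_rows, never from a script. Its argument "targets" is text: rows parted by semicolons, each of 7 numbers parted by spaces: the shift along the tool's x, y, z in m, then the turn, a rotation vector about the tool's x, y, z in degrees, then the opening in per cent of the stroke, from 0 (shut) to 100 (fully open). A call has 1 to 12 rows; each row is the pose to reach, as a shift and turn from the pose commanded when the call began, along the tool's axes at that moment; what a row does not reach only later rows make up. A row lasts 1/12 s, in which the tool goes at most 41.7 mm and 7.16 degrees, less where a joint would pass 70% of its speed; a pose out of reach is approached as far as the arm can. A call with a gripper value outside its range is refused whole. The fingers move at their own pace and stop on an object; "grip_force" is the grip in N (left out, the last holds). Time passes only in rows, so rows that repeat a pose let the fingers close. It gives the time, the measured TCP pose, the force, the opening and the grip force at its end, in the units of the state.
- env.state(): the state, without advancing time (a new reading comes with each control period).
- eyes.grab_frame(name): name is "scene" or "top" or "wrist"; returns a dict with "image" (384x512x3 uint8, blue, green, red), "fovy" (degrees; the focal length in pixels is half the picture's height over the tangent of half this angle, whatever the lens; pixels are square), "cx", "cy" (the principal point, pixels), "eye" and "attitude" of the camera in the world. Camera axes: x right, y up, looking along -z (the intrinsics and any distortion apply to the point x, -y, -z); pixel columns grow to the right and rows downward; lengths in mm; the calibration is good to about 2 mm. The wrist camera is an equidistant fisheye: a pixel r from the principal point sees the ray r / f radians off the axis. A picture is of the moment at which its call begins. There is no depth.
- env.job_done(): hands the job in; it is judged then, once.
The state is a dict: "time_s": time; "qpos": joint angles; "qvel": joint speeds; "effort": joint torques, N m; "ee_pos": TCP position; "ee_rot": TCP orientation; "force": force on the tool from outside, world axes, zero at the start; "torque": the same for the moment, N m; "gripper_width": finger opening in mm; "gripper_force": force on a finger pad.
Only numpy, scipy, OpenCV 4.12 (cv2) and the standard library are available. Lean on these libraries where they do the work, as an engineer would, in place of code of your own. Each camera call takes 0.05 s, during which the arm holds its last target. There are 200 camera calls.

## Working session

There is one attempt and no reset: what is moved stays moved. The work goes in short steps, Python scripts to look and compute and a tool call to move; the robot and the scene stay as the last step left them, time stands still between calls to the robot, and variables do not carry over. Pictures are saved under pics/ and viewed, at most 10 in all, crops included, and the job is handed in when it is done.

Besides the shell and the picture viewer there is one more tool, called as a command line: name --argument value ..., lists and objects as JSON in quotes. send_rows: Moves the arm, as the interface text tells. Its arguments: {"type":"object","properties":{"targets":{"type":"string"},"grip_force":{"type":"number"}},"required":["targets"]}

```bash
mkdir -p pics; ls; python3 - <<'E'
from workcell import env, eyes
import cv2, numpy as np
s=env.state(); print({k:np.round(v,3) for k,v in s.items()})
ims=[]
for n in ("scene","top","wrist"):
    f=eyes.grab_frame(n); cv2.imwrite(f"pics/{n}0.png",f["image"]); ims.append(f["image"])
    print(n,{k:np.round(f[k],4).tolist() for k in f if k!="image"})
E
```

```text
pics
{'time_s': np.float64(0.0), 'qpos': array([70.072, 18.353, 89.709,  0.   , 72.042, -1.145]), 'qvel': array([-0.106, -0.141,  0.008, -0.039, -0.048,  0.112]), 'effort': array([ 3.0000e-03, -4.1246e+01, -2.3198e+01,  7.3000e-02,  4.6000e-02,
       -0.0000e+00]), 'ee_pos': array([184.953, 543.895, 213.094]), 'ee_rot': array([-1.79896e+02, -2.00000e-03,  1.61218e+02]), 'force': array([-0.384,  0.449,  0.2  ]), 'torque': array([ 0.004,  0.009, -0.02 ]), 'gripper_force': np.float64(0.0), 'gripper_width': np.float64(91.069)}
scene {'fovy': 55.778, 'cx': 256.0895, 'cy': 192.1653, 'eye': [900.5729, 217.8208, 541.7206], 'attitude': [39.2117, 1.0016, 120.4046]}
top {'fovy': 46.8887, 'cx': 255.7408, 'cy': 187.6777, 'eye': [488.494, 20.5185, 818.9889], 'attitude': [3.0783, -0.3959, -90.3669]}
wrist {'fovy': 65.7065, 'cx': 252.1672, 'cy': 191.8065, 'eye': [121.9397, 566.7922, 384.4806], 'attitude': [-13.7644, 0.1229, 71.2358]}
```

View pics/top0.png

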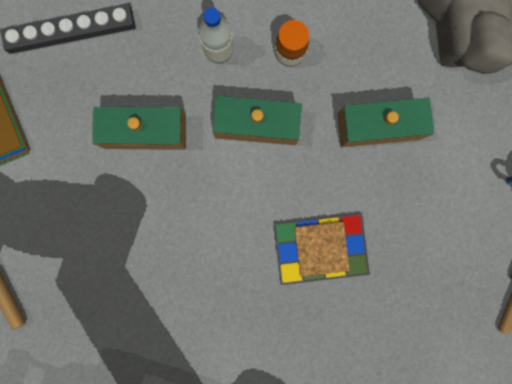

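View pics/scene0.png

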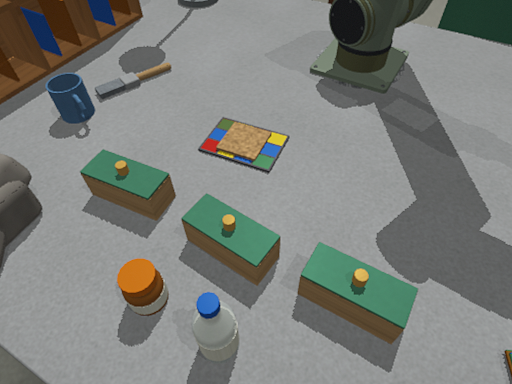

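The top view shows the three green lids at about (139,127), (257,118) and (386,120), and the cork pad at (322,248). A bottle and a jar stand beyond the middle case. I'll measure the poses in both views.

```bash
cat > h.py <<'E'
import numpy as np, cv2
from scipy.spatial.transform import Rotation as R
from workcell import env, eyes
def ray(f,px,fish=False):
    px=np.atleast_2d(px).astype(float); F=f["image"].shape[0]/2/np.tan(np.radians(f["fovy"]/2))
    u=(px-[f["cx"],f["cy"]])/F
    if fish:
        r=np.linalg.norm(u,axis=1,keepdims=True)+1e-12; d=np.c_[u*np.sin(r)/r,np.cos(r)]
    else: d=np.c_[u,np.ones(len(u))]
    return (d*[1,-1,-1])@R.from_euler('xyz',f["attitude"],degrees=True).as_matrix().T
def plane(f,px,z,fish=False):
    d=ray(f,px,fish); e=np.array(f["eye"]); return e+d*((z-e[2])/d[:,2])[:,None]
def mask(im,lo,hi): return cv2.inRange(cv2.cvtColor(im,cv2.COLOR_BGR2HSV),lo,hi)
GREEN=((65,100,40),(90,255,255)); BRASS=((12,140,120),(22,255,255)); CORK=((8,60,90),(22,190,255))
def rects(f,col,z,amin=600,fish=False,n=9):
    """min-area rects, in world mm on plane z: centre, sides, yaw of long side from +y"""
    out=[]
    m=cv2.morphologyEx(mask(f["image"],*col),cv2.MORPH_CLOSE,np.ones((n,n)))
    for c in cv2.findContours(m,cv2.RETR_EXTERNAL,cv2.CHAIN_APPROX_NONE)[0]:
        if cv2.contourArea(c)<amin: continue
        w=plane(f,c[:,0],z,fish)[:,:2].astype(np.float32)
        (cx,cy),(a,b),t=cv2.minAreaRect(w)
        if a>b: a,b,t=b,a,t+90
        out.append((np.round([cx,cy,a,b,(t+90)%180-90],1).tolist(),np.round(cv2.boundingRect(c)).tolist()))
    return out
E
python3 - <<'E'
from h import *
for n in("top","scene"):
    f=eyes.grab_frame(n)
    print(n)
    for r in rects(f,GREEN,66): print("lid",r)
    for r in rects(f,CORK,14,400,n=3): print("cork",r)
    for r in rects(f,BRASS,86,30,n=1): print("knob",r)
E
```

```text
top
lid ([637.8, 219.2, 62.3, 147.0, -0.3], [93, 107, 87, 37])
lid ([645.6, -214.0, 61.9, 147.6, 5.2], [345, 99, 88, 42])
lid ([650.2, 12.9, 62.0, 147.0, -5.3], [213, 96, 88, 43])
cork ([325.7, 463.0, 25.8, 92.7, -61.1], [0, 278, 25, 52])
cork ([423.4, -99.8, 97.3, 97.7, -84.4], [294, 218, 55, 59])
cork ([650.8, 463.2, 36.3, 108.9, -88.6], [0, 95, 21, 60])
knob ([637.6, 218.8, 17.6, 19.1, -45.2], [128, 117, 12, 13])
knob ([644.3, -213.9, 16.8, 18.7, 88.7], [387, 112, 11, 12])
knob ([648.8, 12.3, 16.7, 18.6, 89.7], [252, 110, 11, 12])
knob ([785.1, -49.4, 47.4, 50.1, 89.5], [279, 21, 29, 30])
scene
lid ([639.0, 219.9, 63.9, 148.0, -0.5], [301, 243, 116, 85])
lid ([651.8, 13.6, 63.3, 148.2, -5.2], [182, 194, 98, 72])
lid ([647.6, -214.0, 63.3, 149.7, 5.3], [81, 150, 87, 49])
lid ([-274.4, 221.5, 175.1, 263.6, -83.3], [438, 0, 74, 44])
cork ([661.8, 219.7, 27.9, 161.2, -0.5], [298, 277, 104, 67])
cork ([673.0, 11.8, 85.7, 173.4, 17.6], [183, 224, 97, 62])
cork ([665.7, -227.3, 40.1, 192.3, 4.8], [83, 176, 76, 45])
cork ([421.6, -101.9, 96.4, 97.6, -83.3], [216, 121, 55, 39])
cork ([516.6, -770.1, 139.5, 144.1, -0.1], [0, 56, 47, 43])
cork ([349.5, -757.1, 117.5, 165.8, 89.8], [42, 33, 55, 35])
knob ([639.0, 219.8, 17.7, 17.9, 29.9], [354, 269, 14, 13])
knob ([792.1, -46.2, 49.3, 51.3, 29.9], [117, 259, 39, 34])
knob ([651.2, 13.3, 16.7, 17.2, 29.7], [223, 215, 12, 10])
knob ([646.8, -214.4, 16.8, 18.3, 29.5], [115, 161, 12, 8])
```

Both views agree to within about 2 mm, and the lids and knobs come out at the sizes given.
- Case A: (638.5, 219.5), yaw about -0.4°
- Case B: (651, 13), yaw about -5.2°
- Case C: (646.5, -214), yaw about 5.2°
- Pad: (422.5, -101), yaw about 5.5°

Next is a small planner for the shifts in tool axes.

```bash
cat > plan.py <<'E'
import sys, numpy as np
# usage: plan.py "x y z yaw" "x y z yaw" ... : shift (m, tool axes) and turn from each commanded pose to the next, tool down
P=[np.array(list(map(float,a.split()))) for a in sys.argv[1:]]
for a,b in zip(P,P[1:]):
    d=(b-a)[:3]/1000; c,s=np.cos(np.radians(a[3])),np.sin(np.radians(a[3]))
    print(b, "-> %.4f %.4f %.4f 0 0 %.1f"%(c*d[0]+s*d[1], s*d[0]-c*d[1], -d[2], -(b[3]-a[3])))
E
python3 plan.py "185.13 544.4 213.98 161.22" "638.5 219.5 150 89.6" "638.5 219.5 26 89.6" "638.5 219.5 130 89.6" "651 13 130 84.8" "651 13 26 84.8" "651 13 130 84.8" "646.5 -214 130 95.2"
```

```text
[638.5 219.5 150.   89.6] -> -0.5338 -0.1616 0.0640 0 0 71.6
[638.5 219.5  26.   89.6] -> 0.0000 0.0000 0.1240 0 0 -0.0
[638.5 219.5 130.   89.6] -> 0.0000 0.0000 -0.1040 0 0 -0.0
[651.   13.  130.   84.8] -> -0.2064 0.0139 -0.0000 0 0 4.8
[651.   13.   26.   84.8] -> 0.0000 0.0000 0.1040 0 0 -0.0
[651.   13.  130.   84.8] -> 0.0000 0.0000 -0.1040 0 0 -0.0
[ 646.5 -214.   130.    95.2] -> -0.2265 0.0161 -0.0000 0 0 -10.4
```

send_rows --targets "-0.4 -0.121 0.048 0 0 0 100;-0.4 -0.121 0.048 0 0 0 100;-0.4 -0.121 0.048 0 0 0 100;-0.4 -0.121 0.048 0 0 0 100;-0.4 -0.121 0.048 0 0 0 100;-0.4 -0.121 0.048 0 0 0 100;-0.4 -0.121 0.048 0 0 0 100;-0.4 -0.121 0.048 0 0 0 100;-0.4 -0.121 0.048 0 0 0 100;-0.4 -0.121 0.048 0 0 0 100;-0.4 -0.121 0.048 0 0 0 100;-0.4 -0.121 0.048 0 0 0 100" --grip_force 25

```text
time_s: 1.25
ee_pos: [526.4, 299.2, 165.1]
ee_rot: [-180.0, -0.0, 161.0]
force: [0.3, 0.3, -0.7]
gripper_width: 91.2
gripper_force: 0.0
```

send_rows --targets "-0.1338 -0.0406 0.016 0 0 71.6 100;-0.1338 -0.0406 0.016 0 0 71.6 100;-0.1338 -0.0406 0.016 0 0 71.6 100;-0.1338 -0.0406 0.016 0 0 71.6 100;-0.1338 -0.0406 0.016 0 0 71.6 100;-0.1338 -0.0406 0.016 0 0 71.6 100;-0.1338 -0.0406 0.016 0 0 71.6 100;-0.1338 -0.0406 0.016 0 0 71.6 100;-0.1338 -0.0406 0.016 0 0 71.6 100;-0.1338 -0.0406 0.016 0 0 71.6 100;-0.1338 -0.0406 0.016 0 0 71.6 100;-0.1338 -0.0406 0.016 0 0 71.6 100"

```text
time_s: 2.25
ee_pos: [637.6, 220.8, 150.2]
ee_rot: [-180.0, -0.0, 89.9]
force: [-0.3, -0.1, -0.5]
gripper_width: 91.7
gripper_force: 0.0
```

```bash
python3 - <<'E'
from h import *
f=eyes.grab_frame("wrist"); cv2.imwrite("pics/w1.png",f["image"])
print(rects(f,GREEN,66,fish=True),rects(f,BRASS,86,60,fish=True,n=1)); print(env.state()["ee_pos"])
E
```

```text
[([643.6, 238.7, 50.8, 109.8, -0.5], [230, 115, 60, 122])] [([637.7, 220.4, 17.2, 17.3, 89.9], [242, 194, 22, 21])]
[637.75978381 220.60400179 150.17377686]
```

View pics/w1.png

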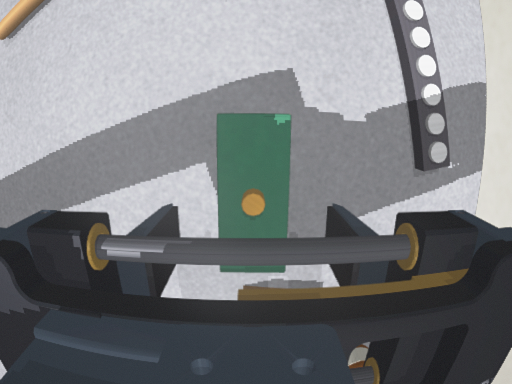

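The wrist view shows the green lid centred between the open fingers, with the knob at (253,205), 0.3 mm from the TCP. Now I'll descend, grip and lift gently.

send_rows --targets "0 0 0.03 0 0 0 100;0 0 0.06 0 0 0 100;0 0 0.09 0 0 0 100;0 0 0.11 0 0 0 100;0 0 0.12 0 0 0 100;0 0 0.124 0 0 0 100;0 0 0.124 0 0 0 100;0 0 0.124 0 0 0 100;0 0 0.124 0 0 0 100"

```text
time_s: 3.05
ee_pos: [639.7, 220.0, 27.9]
ee_rot: [179.8, -0.1, 89.6]
force: [0.0, 0.4, 0.2]
gripper_width: 91.4
gripper_force: 0.0
```

send_rows --targets "0 0 0 0 0 0 0;0 0 0 0 0 0 0;0 0 0 0 0 0 0;0 0 0 0 0 0 0;0 0 0 0 0 0 0;0 0 0 0 0 0 0;0 0 0 0 0 0 0;0 0 0 0 0 0 0;0 0 0 0 0 0 0;0 0 0 0 0 0 0"

```text
time_s: 3.88
ee_pos: [638.5, 219.6, 26.3]
ee_rot: [180.0, -0.0, 89.6]
force: [-1.3, -0.8, 3.6]
gripper_width: 64.0
gripper_force: 25.0
```

send_rows --targets "0 0 -0.002 0 0 0 0;0 0 -0.006 0 0 0 0;0 0 -0.012 0 0 0 0;0 0 -0.018 0 0 0 0;0 0 -0.023 0 0 0 0;0 0 -0.025 0 0 0 0;0 0 -0.025 0 0 0 0;0 0 -0.025 0 0 0 0;0 0 -0.025 0 0 0 0;0 0 -0.025 0 0 0 0;0 0 -0.025 0 0 0 0;0 0 -0.025 0 0 0 0"

```text
time_s: 4.88
ee_pos: [638.4, 219.5, 50.7]
ee_rot: [-180.0, 0.0, 89.6]
force: [0.6, -0.6, -2.5]
gripper_width: 63.7
gripper_force: 25.0
```

-2.5 N means 0.25 kg, so case A is light. I'll put it back.

send_rows --targets "0 0 0.005 0 0 0 0;0 0 0.011 0 0 0 0;0 0 0.017 0 0 0 0;0 0 0.021 0 0 0 0;0 0 0.023 0 0 0 0;0 0 0.024 0 0 0 0;0 0 0.025 0 0 0 0;0 0 0.025 0 0 0 0;0 0 0.025 0 0 0 0"

```text
time_s: 5.63
ee_pos: [638.6, 219.6, 26.3]
ee_rot: [180.0, -0.0, 89.6]
force: [-0.6, -0.4, -0.6]
gripper_width: 63.7
gripper_force: 25.0
```

send_rows --targets "0 0 0 0 0 0 100;0 0 0 0 0 0 100;0 0 0 0 0 0 100;0 0 0 0 0 0 100;0 0 0 0 0 0 100;0 0 0 0 0 0 100;0 0 -0.02 0 0 0 100;0 0 -0.06 0 0 0 100;0 0 -0.1 0 0 0 100;0 0 -0.104 0 0 0 100;0 0 -0.104 0 0 0 100"

```text
time_s: 6.55
ee_pos: [640.6, 220.2, 133.9]
ee_rot: [179.6, -0.1, 89.6]
force: [0.4, -0.2, -0.7]
gripper_width: 91.2
gripper_force: 0.0
```

send_rows --targets "-0.2064 0.0139 0 0 0 4.8 100;-0.2064 0.0139 0 0 0 4.8 100;-0.2064 0.0139 0 0 0 4.8 100;-0.2064 0.0139 0 0 0 4.8 100;-0.2064 0.0139 0 0 0 4.8 100;-0.2064 0.0139 0 0 0 4.8 100;-0.2064 0.0139 0 0 0 4.8 100;-0.2064 0.0139 0 0 0 4.8 100;-0.2064 0.0139 0 0 0 4.8 100;-0.2064 0.0139 0 0 0 4.8 100;-0.2064 0.0139 0 0 0 4.8 100"

```text
time_s: 7.47
ee_pos: [650.9, 14.6, 129.7]
ee_rot: [-180.0, -0.0, 84.9]
force: [-0.5, 0.1, -0.4]
gripper_width: 91.3
gripper_force: 0.0
```

```bash
python3 - <<'E'
from h import *
f=eyes.grab_frame("wrist"); print(rects(f,BRASS,86,60,fish=True,n=1), env.state()["ee_pos"])
f=eyes.grab_frame("top"); print(rects(f,GREEN,66), rects(f,BRASS,86,30,n=1))
E
```

```text
[([759.7, -13.0, 8.0, 14.2, -85.8], [378, 225, 16, 10]), ([651.0, 12.8, 17.0, 17.7, -41.0], [241, 202, 24, 23])] [650.91055961  14.38450536 129.82735114]
[([638.7, 227.8, 60.5, 129.3, -0.3], [93, 107, 77, 36]), ([646.4, -223.1, 61.5, 129.4, 5.1], [355, 99, 78, 41])] [([638.8, 219.2, 16.6, 16.9, -89.6], [128, 117, 11, 11]), ([644.3, -213.9, 16.9, 18.6, 89.7], [387, 112, 11, 12]), ([635.5, 423.6, 33.1, 97.4, -88.6], [0, 96, 21, 59])]
```

send_rows --targets "0 0 0.03 0 0 0 100;0 0 0.06 0 0 0 100;0 0 0.085 0 0 0 100;0 0 0.097 0 0 0 100;0 0 0.102 0 0 0 100;0 0 0.104 0 0 0 100;0 0 0.104 0 0 0 100;0 0 0.104 0 0 0 100;0 0 0.104 0 0 0 100"

```text
time_s: 8.32
ee_pos: [652.1, 13.1, 27.6]
ee_rot: [179.8, -0.0, 84.8]
force: [0.8, 0.9, 0.1]
gripper_width: 91.4
gripper_force: 0.0
```

send_rows --targets "0 0 0 0 0 0 0;0 0 0 0 0 0 0;0 0 0 0 0 0 0;0 0 0 0 0 0 0;0 0 0 0 0 0 0;0 0 0 0 0 0 0;0 0 0 0 0 0 0;0 0 0 0 0 0 0;0 0 0 0 0 0 0;0 0 0 0 0 0 0"

```text
time_s: 9.15
ee_pos: [650.9, 13.0, 26.1]
ee_rot: [-180.0, -0.0, 84.8]
force: [-1.5, 0.3, 2.4]
gripper_width: 63.9
gripper_force: 25.0
```

send_rows --targets "0 0 -0.002 0 0 0 0;0 0 -0.006 0 0 0 0;0 0 -0.012 0 0 0 0;0 0 -0.018 0 0 0 0;0 0 -0.023 0 0 0 0;0 0 -0.025 0 0 0 0;0 0 -0.025 0 0 0 0;0 0 -0.025 0 0 0 0;0 0 -0.025 0 0 0 0;0 0 -0.025 0 0 0 0;0 0 -0.025 0 0 0 0;0 0 -0.025 0 0 0 0"

```text
time_s: 10.15
ee_pos: [650.9, 13.1, 50.7]
ee_rot: [-180.0, -0.0, 84.8]
force: [-0.1, 0.4, -8.2]
gripper_width: 63.7
gripper_force: 25.0
```

-8.2 N, so case B is heavy. I'll put it back and heft case C to confirm.

send_rows --targets "0 0 0.005 0 0 0 0;0 0 0.011 0 0 0 0;0 0 0.017 0 0 0 0;0 0 0.021 0 0 0 0;0 0 0.023 0 0 0 0;0 0 0.024 0 0 0 0;0 0 0.025 0 0 0 0;0 0 0.025 0 0 0 0;0 0 0.025 0 0 0 0"

```text
time_s: 10.9
ee_pos: [651.5, 13.1, 26.2]
ee_rot: [179.9, -0.0, 84.8]
force: [0.0, 0.1, -7.1]
gripper_width: 63.8
gripper_force: 25.0
```

send_rows --targets "0 0 0 0 0 0 100;0 0 0 0 0 0 100;0 0 0 0 0 0 100;0 0 0 0 0 0 100;0 0 0 0 0 0 100;0 0 0 0 0 0 100;0 0 -0.02 0 0 0 100;0 0 -0.06 0 0 0 100;0 0 -0.1 0 0 0 100;0 0 -0.104 0 0 0 100;0 0 -0.104 0 0 0 100"

```text
time_s: 11.82
ee_pos: [653.2, 13.1, 133.8]
ee_rot: [179.6, -0.0, 84.8]
force: [0.0, -0.9, -0.3]
gripper_width: 91.3
gripper_force: 0.0
```

send_rows --targets "-0.2265 0.0161 0 0 0 -10.4 100;-0.2265 0.0161 0 0 0 -10.4 100;-0.2265 0.0161 0 0 0 -10.4 100;-0.2265 0.0161 0 0 0 -10.4 100;-0.2265 0.0161 0 0 0 -10.4 100;-0.2265 0.0161 0 0 0 -10.4 100;-0.2265 0.0161 0 0 0 -10.4 100;-0.2265 0.0161 0 0 0 -10.4 100;-0.2265 0.0161 0 0 0 -10.4 100;-0.2265 0.0161 0 0 0 -10.4 100;-0.2265 0.0161 0 0 0 -10.4 100;-0.2265 0.0161 0 0 0 -10.4 100"

```text
time_s: 12.82
ee_pos: [646.7, -212.6, 129.9]
ee_rot: [-180.0, -0.0, 95.3]
force: [-0.0, -0.2, -0.3]
gripper_width: 91.6
gripper_force: 0.0
```

send_rows --targets "0 0 0.03 0 0 0 100;0 0 0.06 0 0 0 100;0 0 0.085 0 0 0 100;0 0 0.097 0 0 0 100;0 0 0.102 0 0 0 100;0 0 0.104 0 0 0 100;0 0 0.104 0 0 0 100;0 0 0.104 0 0 0 100;0 0 0.104 0 0 0 100"

```text
time_s: 13.57
ee_pos: [647.7, -214.3, 27.6]
ee_rot: [179.8, 0.1, 95.2]
force: [0.3, 0.1, 0.4]
gripper_width: 91.1
gripper_force: 0.0
```

send_rows --targets "0 0 0 0 0 0 0;0 0 0 0 0 0 0;0 0 0 0 0 0 0;0 0 0 0 0 0 0;0 0 0 0 0 0 0;0 0 0 0 0 0 0;0 0 0 0 0 0 0;0 0 0 0 0 0 0;0 0 0 0 0 0 0;0 0 0 0 0 0 0"

```text
time_s: 14.4
ee_pos: [646.5, -214.0, 26.1]
ee_rot: [-180.0, 0.0, 95.2]
force: [-1.2, 0.1, 2.2]
gripper_width: 63.7
gripper_force: 25.0
```

send_rows --targets "0 0 -0.002 0 0 0 0;0 0 -0.006 0 0 0 0;0 0 -0.012 0 0 0 0;0 0 -0.018 0 0 0 0;0 0 -0.023 0 0 0 0;0 0 -0.025 0 0 0 0;0 0 -0.025 0 0 0 0;0 0 -0.025 0 0 0 0;0 0 -0.025 0 0 0 0;0 0 -0.025 0 0 0 0;0 0 -0.025 0 0 0 0;0 0 -0.025 0 0 0 0"

```text
time_s: 15.4
ee_pos: [646.5, -213.9, 50.7]
ee_rot: [-180.0, -0.0, 95.2]
force: [-0.2, 0.8, -2.3]
gripper_width: 63.8
gripper_force: 25.0
```

-2.3 N, so case C is light and B holds the lead. I'll return C and plan the lid moves.

send_rows --targets "0 0 0.005 0 0 0 0;0 0 0.011 0 0 0 0;0 0 0.017 0 0 0 0;0 0 0.021 0 0 0 0;0 0 0.023 0 0 0 0;0 0 0.024 0 0 0 0;0 0 0.025 0 0 0 0;0 0 0.025 0 0 0 0;0 0 0.025 0 0 0 0"

```text
time_s: 16.15
ee_pos: [647.0, -214.1, 26.1]
ee_rot: [179.9, 0.0, 95.2]
force: [-0.1, -0.1, -2.3]
gripper_width: 63.8
gripper_force: 25.0
```

send_rows --targets "0 0 0 0 0 0 100;0 0 0 0 0 0 100;0 0 0 0 0 0 100;0 0 0 0 0 0 100;0 0 0 0 0 0 100;0 0 0 0 0 0 100;0 0 -0.02 0 0 0 100;0 0 -0.06 0 0 0 100;0 0 -0.1 0 0 0 100;0 0 -0.114 0 0 0 100;0 0 -0.114 0 0 0 100"

```text
time_s: 17.07
ee_pos: [649.4, -214.9, 145.7]
ee_rot: [179.4, 0.2, 95.2]
force: [0.5, 0.9, -0.0]
gripper_width: 91.0
gripper_force: 0.0
```

```bash
python3 plan.py "646.5 -214 140 95.2" "651 13 140 174.8" "651 13 140 174.8" "651 13 68.5 174.8" "651 13 140 174.8" "425 70 140 174.8" "425 70 14 174.8"
python3 - <<'E'
from h import *
for n in("top","scene"):
    f=eyes.grab_frame(n)
    for r in rects(f,GREEN,66): print("lid",r)
E
```

```text
[651.   13.  140.  174.8] -> 0.2257 0.0251 -0.0000 0 0 -79.6
[651.   13.  140.  174.8] -> 0.0000 0.0000 -0.0000 0 0 -0.0
[651.   13.   68.5 174.8] -> 0.0000 0.0000 0.0715 0 0 -0.0
[651.   13.  140.  174.8] -> 0.0000 0.0000 -0.0715 0 0 -0.0
[425.   70.  140.  174.8] -> 0.2302 0.0363 -0.0000 0 0 -0.0
[425.   70.   14.  174.8] -> 0.0000 0.0000 0.1260 0 0 -0.0
lid ([638.6, 219.2, 60.6, 146.9, -0.3], [93, 107, 87, 36])
lid ([644.9, -202.7, 62.2, 124.7, 5.1], [345, 99, 74, 42])
lid ([650.4, 12.7, 61.2, 145.9, -5.3], [213, 96, 88, 43])
lid ([639.5, 219.7, 63.9, 148.4, -0.4], [301, 243, 116, 86])
lid ([652.5, 13.5, 63.2, 148.0, -5.1], [182, 194, 98, 73])
lid ([648.4, -214.6, 63.3, 150.9, 5.3], [80, 150, 88, 49])
lid ([-274.6, 223.6, 170.9, 263.6, -83.3], [440, 0, 72, 44])
```

The cases are where they stood. Next I move above B, turned for the knob and stem.

send_rows --targets "0.2257 0.0251 0 0 0 -79.6 100;0.2257 0.0251 0 0 0 -79.6 100;0.2257 0.0251 0 0 0 -79.6 100;0.2257 0.0251 0 0 0 -79.6 100;0.2257 0.0251 0 0 0 -79.6 100;0.2257 0.0251 0 0 0 -79.6 100;0.2257 0.0251 0 0 0 -79.6 100;0.2257 0.0251 0 0 0 -79.6 100;0.2257 0.0251 0 0 0 -79.6 100;0.2257 0.0251 0 0 0 -79.6 100;0.2257 0.0251 0 0 0 -79.6 100;0.2257 0.0251 0 0 0 -79.6 100"

```text
time_s: 18.17
ee_pos: [649.7, 13.1, 137.4]
ee_rot: [-180.0, -0.3, 175.0]
force: [0.7, 0.3, 0.2]
gripper_width: 90.9
gripper_force: 0.0
```

send_rows --targets "0 0 0 0 0 0 70;0 0 0 0 0 0 70;0 0 0 0 0 0 70"

```text
time_s: 18.42
ee_pos: [650.7, 13.1, 139.2]
ee_rot: [-180.0, -0.1, 174.7]
force: [0.1, -0.9, -0.1]
gripper_width: 74.3
gripper_force: 0.0
```

```bash
python3 - <<'E'
from h import *
f=eyes.grab_frame("wrist"); s=env.state(); print(rects(f,BRASS,86,60,fish=True,n=1), s["ee_pos"],s["ee_rot"],rects(f,GREEN,66,fish=True))
E
```

```text
[([639.2, -208.8, 6.7, 32.8, 16.2], [20, 207, 19, 14]), ([649.6, 12.8, 18.2, 21.3, 84.7], [239, 192, 24, 27]), ([638.9, 213.5, 18.2, 30.3, 8.1], [453, 162, 24, 20])] [650.83980806  13.03265706 139.45642851] [ 1.79998408e+02 -4.75905237e-02  1.74732692e+02] [([636.3, -215.4, 41.7, 147.2, 4.9], [0, 172, 92, 56]), ([651.3, 12.8, 61.8, 147.4, -5.2], [166, 165, 172, 70]), ([637.9, 218.6, 62.4, 149.2, -0.3], [394, 137, 111, 69])]
```

send_rows --targets "0 0 0.025 0 0 0 60;0 0 0.045 0 0 0 60;0 0 0.06 0 0 0 60;0 0 0.067 0 0 0 60;0 0 0.07 0 0 0 60;0 0 0.071 0 0 0 60;0 0 0.071 0 0 0 60;0 0 0.071 0 0 0 60"

```text
time_s: 19.13
ee_pos: [651.8, 13.1, 70.1]
ee_rot: [180.0, 0.1, 174.8]
force: [-0.0, 0.7, 1.1]
gripper_width: 54.6
gripper_force: 0.0
```

send_rows --targets "0 0 0 0 0 0 0;0 0 0 0 0 0 0;0 0 0 0 0 0 0;0 0 0 0 0 0 0;0 0 0 0 0 0 0;0 0 0 0 0 0 0;0 0 0 0 0 0 0;0 0 0 0 0 0 0;0 0 0 0 0 0 0;0 0 0 0 0 0 0;0 0 0 0 0 0 0"

```text
time_s: 20.05
ee_pos: [651.1, 13.0, 69.0]
ee_rot: [180.0, 0.0, 174.8]
force: [-0.8, -0.7, 0.2]
gripper_width: 19.4
gripper_force: 25.0
```

send_rows --targets "0 0 -0.003 0 0 0 0;0 0 -0.008 0 0 0 0;0 0 -0.015 0 0 0 0;0 0 -0.025 0 0 0 0;0 0 -0.035 0 0 0 0;0 0 -0.045 0 0 0 0;0 0 -0.055 0 0 0 0;0 0 -0.065 0 0 0 0;0 0 -0.071 0 0 0 0;0 0 -0.071 0 0 0 0;0 0 -0.071 0 0 0 0"

```text
time_s: 20.97
ee_pos: [651.1, 13.1, 140.4]
ee_rot: [180.0, 0.0, 174.8]
force: [-0.4, -0.6, -0.4]
gripper_width: 19.1
gripper_force: 25.0
```

```bash
python3 - <<'E'
from h import *
f=eyes.grab_frame("scene"); cv2.imwrite("pics/s1.png",f["image"])
E
```

```text
(no output)
```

View pics/s1.png

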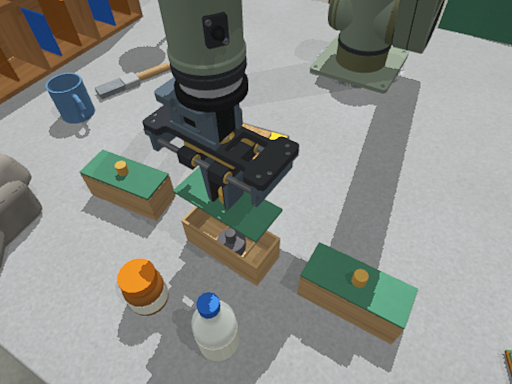

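The lid is held level and the block stands in the open case at (232,240). Now I'll carry the lid to the clear bench on the panel's +y side.

send_rows --targets "0.01 0.002 0 0 0 0 0;0.03 0.005 0 0 0 0 0;0.06 0.01 0 0 0 0 0;0.09 0.014 0 0 0 0 0;0.12 0.019 0 0 0 0 0;0.15 0.024 0 0 0 0 0;0.18 0.028 0 0 0 0 0;0.205 0.032 0 0 0 0 0;0.222 0.035 0 0 0 0 0;0.23 0.036 0 0 0 0 0;0.23 0.036 0 0 0 0 0;0.23 0.036 0 0 0 0 0"

```text
time_s: 22.02
ee_pos: [426.0, 69.7, 140.0]
ee_rot: [180.0, 0.1, 174.8]
force: [0.5, -0.2, -0.6]
gripper_width: 19.2
gripper_force: 25.0
```

send_rows --targets "0 0 0.01 0 0 0 0;0 0 0.03 0 0 0 0;0 0 0.055 0 0 0 0;0 0 0.08 0 0 0 0;0 0 0.1 0 0 0 0;0 0 0.112 0 0 0 0;0 0 0.118 0 0 0 0;0 0 0.121 0 0 0 0;0 0 0.123 0 0 0 0;0 0 0.125 0 0 0 0;0 0 0.126 0 0 0 0;0 0 0.126 0 0 0 0"

```text
time_s: 23.02
ee_pos: [425.7, 69.8, 14.3]
ee_rot: [180.0, 0.1, 174.8]
force: [0.3, 0.6, -0.3]
gripper_width: 18.9
gripper_force: 25.0
```

send_rows --targets "0 0 0.001 0 0 0 0;0 0 0.001 0 0 0 0;0 0 0.001 0 0 0 60;0 0 0.001 0 0 0 60;0 0 0.001 0 0 0 60;0 0 0.001 0 0 0 60;0 0 0.001 0 0 0 60;0 0 0.001 0 0 0 60;0 0 -0.02 0 0 0 60;0 0 -0.06 0 0 0 60;0 0 -0.1 0 0 0 60;0 0 -0.126 0 0 0 60"

```text
time_s: 24.02
ee_pos: [426.3, 69.9, 143.1]
ee_rot: [179.9, 0.2, 174.8]
force: [0.9, 1.3, -1.3]
gripper_width: 54.7
gripper_force: 0.0
```

send_rows --targets "-0.23 -0.036 0 0 0 0 60;-0.23 -0.036 0 0 0 0 60;-0.23 -0.036 0 0 0 0 60;-0.23 -0.036 0 0 0 0 60;-0.23 -0.036 0 0 0 0 60;-0.23 -0.036 0 0 0 0 60;-0.23 -0.036 0 0 0 0 60;-0.23 -0.036 0 0 0 0 60;-0.23 -0.036 0 0 0 0 60;-0.23 -0.036 0 0 0 0 60" --grip_force 40

```text
time_s: 24.85
ee_pos: [649.6, 13.5, 139.9]
ee_rot: [180.0, -0.1, 174.8]
force: [0.2, -0.5, 0.5]
gripper_width: 54.9
gripper_force: 0.0
```

```bash
python3 - <<'E'
from h import *
f=eyes.grab_frame("wrist"); s=env.state(); print(s["ee_pos"],s["ee_rot"][2]); a=f["image"]
g=eyes.grab_frame("top")["image"]; print(rects(eyes.grab_frame("top"),GREEN,11))
cv2.imwrite("pics/w2.png",cv2.resize(np.vstack([a[100:300],g[60:300]]),None,fx=1.3,fy=1.3))
E
```

```text
[649.76137455  13.54072776 140.15991315] 174.85199125811963
[([649.7, 243.9, 64.9, 136.8, -0.3], [93, 107, 76, 36]), ([659.1, -244.7, 66.0, 130.8, 5.0], [359, 98, 74, 41])]
```

View pics/w2.png

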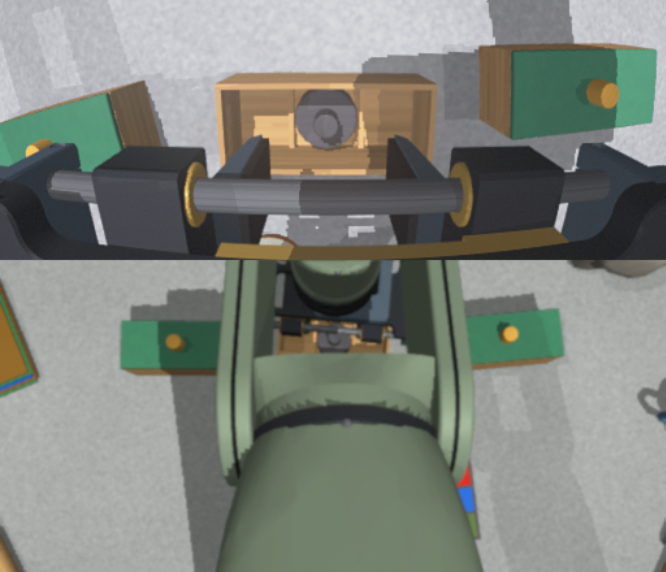

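The wrist view shows the lead block upright in the open case between the fingers, its stem top at about (251.5,195) in the wrist frame. I'll cast that onto z=50.

```bash
python3 - <<'E'
from h import *
f=eyes.grab_frame("wrist"); s=env.state(); print(s["ee_pos"],s["ee_rot"][2]); print(plane(f,[[251.5,195]],50,True))
E
python3 plan.py "651 13 140 174.8" "651 13 31 174.8" "651 13 140 174.8" "422.5 -101 140 174.8" "422.5 -101 41 174.8"
```

```text
[650.35541501  13.44629922 140.48548581] 174.84583443281105
[[650.49393459  13.84323225  50.        ]]
[651.   13.   31.  174.8] -> 0.0000 0.0000 0.1090 0 0 -0.0
[651.   13.  140.  174.8] -> 0.0000 0.0000 -0.1090 0 0 -0.0
[ 422.5 -101.   140.   174.8] -> 0.2172 -0.1342 -0.0000 0 0 -0.0
[ 422.5 -101.    41.   174.8] -> 0.0000 0.0000 0.0990 0 0 -0.0
```

send_rows --targets "0 0 0.025 0 0 0 60;0 0 0.05 0 0 0 60;0 0 0.075 0 0 0 60;0 0 0.09 0 0 0 60;0 0 0.1 0 0 0 60;0 0 0.105 0 0 0 60;0 0 0.108 0 0 0 60;0 0 0.109 0 0 0 60;0 0 0.109 0 0 0 60;0 0 0.109 0 0 0 60"

```text
time_s: 25.88
ee_pos: [651.8, 13.1, 32.0]
ee_rot: [180.0, 0.1, 174.8]
force: [-0.3, -0.2, -0.6]
gripper_width: 54.7
gripper_force: 0.0
```

send_rows --targets "0 0 0 0 0 0 0;0 0 0 0 0 0 0;0 0 0 0 0 0 0;0 0 0 0 0 0 0;0 0 0 0 0 0 0;0 0 0 0 0 0 0;0 0 0 0 0 0 0;0 0 0 0 0 0 0;0 0 0 0 0 0 0;0 0 0 0 0 0 0;0 0 0 0 0 0 0"

```text
time_s: 26.8
ee_pos: [651.1, 12.6, 31.0]
ee_rot: [-180.0, 0.0, 174.8]
force: [-0.7, -4.1, 0.3]
gripper_width: 17.0
gripper_force: 40.0
```

send_rows --targets "0 0 -0.002 0 0 0 0;0 0 -0.006 0 0 0 0;0 0 -0.014 0 0 0 0;0 0 -0.025 0 0 0 0;0 0 -0.037 0 0 0 0;0 0 -0.05 0 0 0 0;0 0 -0.063 0 0 0 0;0 0 -0.076 0 0 0 0;0 0 -0.088 0 0 0 0;0 0 -0.095 0 0 0 0;0 0 -0.099 0 0 0 0;0 0 -0.099 0 0 0 0"

```text
time_s: 27.8
ee_pos: [651.6, 13.2, 131.5]
ee_rot: [180.0, 0.1, 174.8]
force: [1.1, 0.2, -5.7]
gripper_width: 16.8
gripper_force: 40.0
```

-5.7 N shows the lead weight is in hand. Now I'll carry it to the pad.

send_rows --targets "0.007 -0.004 0 0 0 0 0;0.022 -0.0136 0 0 0 0 0;0.045 -0.0278 0 0 0 0 0;0.07 -0.0433 0 0 0 0 0;0.095 -0.0587 0 0 0 0 0;0.12 -0.0741 0 0 0 0 0;0.145 -0.0896 0 0 0 0 0;0.17 -0.105 0 0 0 0 0;0.192 -0.1186 0 0 0 0 0;0.207 -0.128 0 0 0 0 0;0.215 -0.133 0 0 0 0 0;0.217 -0.134 0 0 0 0 0"

```text
time_s: 28.8
ee_pos: [420.6, -101.1, 129.6]
ee_rot: [180.0, -0.1, 174.7]
force: [-0.5, 0.4, -5.5]
gripper_width: 16.5
gripper_force: 40.0
```

send_rows --targets "0 0 0.003 0 0 0 0;0 0 0.01 0 0 0 0;0 0 0.02 0 0 0 0;0 0 0.032 0 0 0 0;0 0 0.044 0 0 0 0;0 0 0.054 0 0 0 0;0 0 0.06 0 0 0 0;0 0 0.063 0 0 0 0;0 0 0.064 0 0 0 0;0 0 0.064 0 0 0 0"

```text
time_s: 29.63
ee_pos: [423.3, -100.7, 65.8]
ee_rot: [180.0, 0.0, 174.8]
force: [0.2, -0.3, -5.7]
gripper_width: 16.8
gripper_force: 40.0
```

```bash
python3 - <<'E'
from h import *
s=env.state(); print(s["ee_pos"],s["ee_rot"],s["force"],s["gripper_width"])
ims=[eyes.grab_frame(n)["image"] for n in("scene","wrist")]
cv2.imwrite("pics/p1.png",cv2.resize(np.vstack([ims[0][60:250],ims[1][100:300]]),None,fx=1.4,fy=1.4))
E
```

```text
[ 423.33780823 -100.65183782   65.80250301] [1.79993166e+02 8.11875245e-03 1.74842391e+02] [ 0.21380556 -0.28764331 -5.6861496 ] 16.775461661419
```

View pics/p1.png

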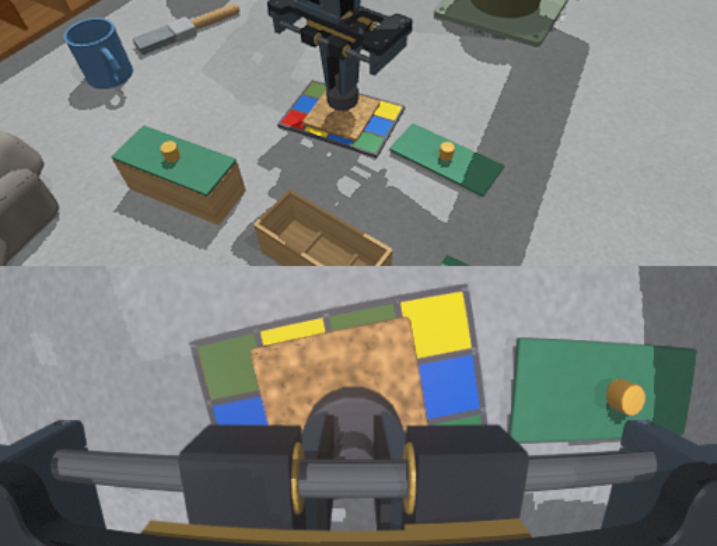

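The lead hangs upright over the middle of the pad, the lid lies flat beside the panel, and case B is empty and upright. Lowering slowly.

send_rows --targets "0 0 0.004 0 0 0 0;0 0 0.009 0 0 0 0;0 0 0.014 0 0 0 0;0 0 0.018 0 0 0 0;0 0 0.021 0 0 0 0;0 0 0.0225 0 0 0 0;0 0 0.0235 0 0 0 0;0 0 0.0245 0 0 0 0;0 0 0.025 0 0 0 0;0 0 0.025 0 0 0 0;0 0 0.025 0 0 0 0;0 0 0.025 0 0 0 0"

```text
time_s: 30.73
ee_pos: [422.9, -100.8, 41.0]
ee_rot: [180.0, 0.0, 174.8]
force: [-0.2, -0.2, -4.8]
gripper_width: 16.7
gripper_force: 40.0
```

Still carrying most of the load, so I go down in 0.5 mm steps.

send_rows --targets "0 0 0.0005 0 0 0 0;0 0 0.0005 0 0 0 0;0 0 0.0005 0 0 0 0;0 0 0.0005 0 0 0 0"

```text
time_s: 31.07
ee_pos: [423.0, -100.8, 40.9]
ee_rot: [180.0, 0.0, 174.8]
force: [-1.7, 0.7, 5.4]
gripper_width: 16.7
gripper_force: 40.0
```

send_rows --targets "0 0 0.0005 0 0 0 0;0 0 0.0005 0 0 0 0;0 0 0.0005 0 0 0 0;0 0 0.0005 0 0 0 0"

```text
time_s: 31.4
ee_pos: [423.0, -100.8, 40.9]
ee_rot: [-180.0, 0.0, 174.8]
force: [-4.0, 1.2, 10.7]
gripper_width: 17.0
gripper_force: 40.0
```

Contact is firm. I'll ease off, open the fingers, and rise straight up.

send_rows --targets "0 0 -0.0005 0 0 0 0;0 0 -0.0005 0 0 0 30;0 0 -0.0005 0 0 0 50;0 0 -0.0005 0 0 0 60;0 0 -0.0005 0 0 0 60;0 0 -0.0005 0 0 0 60;0 0 -0.0005 0 0 0 60;0 0 -0.0005 0 0 0 60"

```text
time_s: 32.07
ee_pos: [422.9, -100.8, 40.4]
ee_rot: [180.0, 0.0, 174.8]
force: [0.0, 0.1, -0.8]
gripper_width: 54.7
gripper_force: 0.0
```

send_rows --targets "0 0 -0.01 0 0 0 60;0 0 -0.03 0 0 0 60;0 0 -0.06 0 0 0 60;0 0 -0.09 0 0 0 60;0 0 -0.12 0 0 0 60;0 0 -0.14 0 0 0 60;0 0 -0.15 0 0 0 60;0 0 -0.15 0 0 0 60;0 0 -0.15 0 0 0 60;0 0 -0.15 0 0 0 60;0 0 -0.15 0 0 0 60"

```text
time_s: 32.98
ee_pos: [422.0, -100.6, 189.2]
ee_rot: [180.0, -0.2, 174.8]
force: [-0.1, 0.5, 0.5]
gripper_width: 54.6
gripper_force: 0.0
```

```bash
python3 - <<'E'
from h import *
a=eyes.grab_frame("scene")["image"];f=eyes.grab_frame("wrist")
print(rects(f,CORK,14,400,fish=True,n=3), env.state()["ee_pos"])
cv2.imwrite("pics/p2.png",cv2.resize(np.vstack([a[60:345],f["image"][100:290]]),None,fx=1.2,fy=1.2))
E
```

```text
[([583.5, -48.1, 19.0, 372.0, -4.8], [167, 275, 252, 22]), ([531.6, 28.1, 23.6, 73.3, -86.7], [346, 225, 18, 49]), ([422.7, -104.1, 89.8, 97.7, -83.7], [204, 132, 87, 89]), ([313.7, -447.7, 24.2, 98.1, 67.8], [5, 98, 18, 63])] [ 422.26176668 -100.64424686  189.37689332]
```

View pics/p2.png

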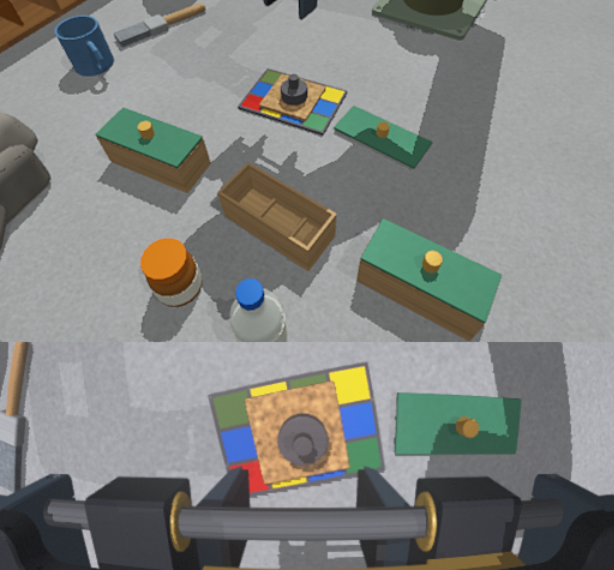

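The lead weight stands upright near the middle of the cork pad at about (294,92). All three cases are upright, the lid lies flat, and the gripper is clear.

```bash
python3 -c "
from workcell import env; print(env.job_done())"
```

```text
the job is handed in; nothing more can be done
None
```

The lead weight was in the middle case; it now stands upright on the cork pad, with the three cases back upright where they stood, and I handed the job in at about 33 s of the 72 s allowed.

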